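Pin the retaining bar of the bench-block nest

TASK

Swing the retaining bar fully shut in front of the steel bench block, so that its eye lies between the two knuckles of the fork. Then take the long pin out of the pin rack (not the short one) and drop it down through knuckle, eye and knuckle until its collar sits flat on the upper knuckle, and let go.

Things in the scene. Friction and masses are not known exactly. Their poses are not given: they have to be found in the camera images.
- fork_hole (a point): Top centre of the hole in the dark steel fork on the light wood board (fixed, 146x225x12) that holds the 64 mm steel block; 58 mm above the bench. Two round knuckles, 34 across, 14 high, 20 mm hole: upper 0-14 mm below this point, gap for the bar's eye 14-32, lower 32-46, then the board. z up, +y to the bar's pivot 150 mm away, +x towards the block, which is behind the bar.
- gate_bar (a joint): Angle of the flat steel bar, rad: 0 shut (at its stop, eye in line with the fork), up to 1.3 open. It swings level about an upright pivot, away from the block: at angle a it points from the pivot along -cos(a) y - sin(a) x of fork_hole. Stays where left; under 3 N at the knob moves it. Round eye 150 mm from the pivot: 34 across, 14 high, 20 mm hole.
- gate_knob (a point): Middle of the black upright round handle on the bar, to grip or push: 14 mm diameter, 70 mm from the pivot, 68 mm above the bench; it reaches from the bar's top face, 26 mm below this point, to 23 mm above it.
- long_pin_grip (a point): Middle of the long steel pin's grip, 18 mm diameter, from 22 mm below to 21 above. Under it a collar 32 across, 4 thick, then a 12 mm shank 44 long with tapered nose. z up the pin; 80 g. Stands loose, 24 mm deep, in one of 2 holes of a fixed wood rack (56x136x34). The like pin with a 20 mm shank, 20 mm lower, is in the other, 80 mm off along this y or -y; either hole may have either.
There are look-alikes about, which are no part of the job. What is shaped like the part that bears long_pin_grip but orange is not meant.

How it is judged:
By the outcome, as a careful person would: the job done as asked, in the order asked, and still so for the second after the job is handed in, with the robot touching nothing.
It also fails if it takes over 50 s, if anything falls off the work surface, if the arm or the gripper's body presses on something with over 40 N, if the wrist force passes 120 N, or if a joint passes its speed limit or range.

ROBOT

A 6-joint arm with a two-finger parallel gripper is mounted at the origin on a cart in front of the work surface, level with it; the furniture and walls round the work are solid. World frame = base frame: x ahead of the robot, y to its left, z up, the work surface at z = 0. Lengths are in m, angles in degrees, forces in N, time in s.
With the tool pointing down it reaches from about 0.375 to 0.9 m from the base axis. Payload 3.1 kg.
Tool frame: the origin (TCP) lies at the very end of the fingers, on their centre line; the grasp point (between the pads) lies 19 mm behind it; z points along the fingers, y is the line along which they close (so a half turn about z gives the same grasp; the last joint's range is limited). The gripper opens to 87 mm and grips with 3 to 60 N. Pads are 19 mm wide; open, the fingers measure 117 mm over their backs; the gripper's body (75 mm by 190 mm) begins 51 mm behind the grasp point.
Start: joints at [58.585, 30.224, 82.088, -0, 67.689, -10.227], TCP at [0.226, 0.583, 0.223] pointing down, gripper open.
Joint ranges: [-176.69, 176.69], [-43.24, 126.21], [12.49, 139.97], [-82, 262], [0, 151.66], [-163.58, 163.58]. Speed limits (degrees/s): [159.86, 159.86, 180, 180, 180, 180].

INTERFACE

Orientations are given as a 3x3 rotation matrix whose columns are the frame's x, y, z axes.
In Python, from rig import bot, imaging gives the robot as it stands.
- The arm moves only by the tool drive_tool, never from a script. Its argument "deltas" is text: rows parted by semicolons, each of 5 numbers parted by spaces: the finger opening in mm, from 0 to 87, then the shift along the world's x, y, z in mm, then the turn about the world's z in rad. In form: jaw dx dy dz twist; .... A call has 1 to 12 rows; each row is the pose to reach, as a shift and turn from the pose commanded when the call began; what a row does not reach only later rows make up. A row lasts 1/10 s, in which the tool goes at most 50 mm and 8.59 degrees, less where a joint would pass 70% of its speed; a pose out of reach is approached as far as the arm can. A call with a gripper value outside its range is refused whole. The fingers move at their own pace and stop on an object; the grip force is fixed at half the most. Time passes only in rows, so rows that repeat a pose let the fingers close. It gives the time, the measured TCP pose, the force, the opening and the grip force at its end, in the units of the state.
- bot.read_state(): the state, without advancing time (a new reading comes with each control period).
- imaging.capture(name): name is "scene" or "side" or "wrist"; returns the picture (420x560x3 uint8, red, green, blue); there is no depth.
- imaging.camera_model(name): a dict with "fx", "fy", "cx", "cy" (pixels), "T" (4x4, takes a point from camera to world coordinates). Camera axes: x right, y down, z forward; pixel columns grow to the right and rows downward; lengths in m; the calibration is good to about 2 mm. A picture is of the moment at which its call begins: read the wrist's pose just before it. camera_model takes no time and is no camera call; for the wrist camera it gives the pose at the moment of the call.
- bot.hand_in(): hands the job in; it is judged then, once.
The state is a dict: "time_s": time; "joint_positions": joint angles; "qvel": joint speeds; "tau": joint torques, N m; "position": TCP position; "tcp_rot": TCP orientation; "force": force on the tool from outside, world axes, zero at the start; "moment": the same for the moment, N m; "opening": opening from 0.0 (shut) to 1.0 (fully open); "grasp_force": force on a finger pad.
Only numpy, scipy, OpenCV 4.12 (cv2) and the standard library are available. Lean on these libraries where they do the work, as an engineer would, in place of code of your own. Each camera call takes 0.05 s, during which the arm holds its last target. There are 200 camera calls.

## Working session

There is one attempt and no reset: what is moved stays moved. The work goes in short steps, Python scripts to look and compute and a tool call to move; the robot and the scene stay as the last step left them, time stands still between calls to the robot, and variables do not carry over. Pictures are saved under pics/ and viewed, at most 10 in all, crops included, and the job is handed in when it is done.

Besides the shell and the picture viewer there is one more tool, called as name(argument=value, ...) on one line, values as JSON. drive_tool: Moves the arm, as the interface text tells. Its arguments: {"type":"object","properties":{"deltas":{"type":"string"}},"required":["deltas"]}

```bash
mkdir -p pics; ls
python3 - <<'E'
from rig import bot, imaging
import cv2, numpy as np, pickle
d={}
for n in ("scene","side","wrist"):
    m=imaging.camera_model(n); im=imaging.capture(n); d[n]=(im,m)
    cv2.imwrite(f"pics/{n}0.png",im[:,:,::-1])
    print(n,m["fx"],m["cx"],m["cy"],np.round(m["T"],3).tolist())
pickle.dump(d,open("p0.pkl","wb"))
E
```

```text
pics
scene 475.9459464837249 274.9982773006653 212.95393002494424 [[0.849, -0.394, 0.353, 0.163], [-0.529, -0.624, 0.575, -0.43], [-0.006, -0.675, -0.738, 0.796], [0.0, 0.0, 0.0, 1.0]]
side 515.624825133367 284.4160216592355 212.0576042118292 [[-0.984, -0.081, 0.16, 0.357], [-0.18, 0.46, -0.869, 0.904], [-0.003, -0.884, -0.467, 0.511], [0.0, 0.0, 0.0, 1.0]]
wrist 330.6690186816053 277.5194509692518 207.31639433170554 [[0.361, 0.899, 0.248, 0.158], [0.933, -0.348, -0.098, 0.609], [-0.002, 0.267, -0.964, 0.383], [0.0, 0.0, 0.0, 1.0]]
```

View pics/scene0.png

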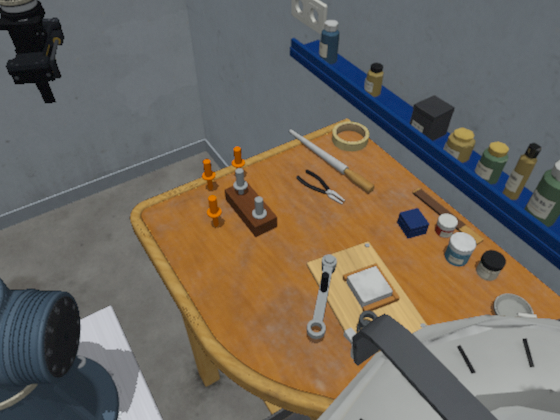

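View pics/side0.png

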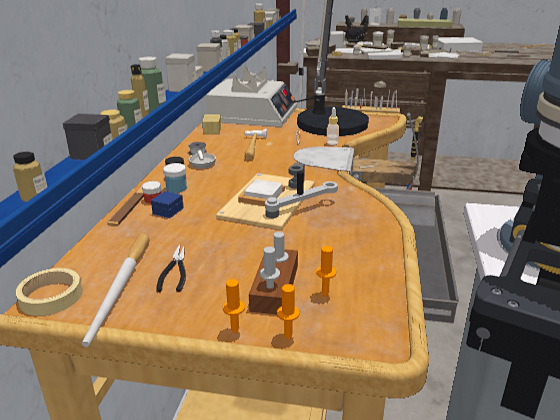

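Run:
```python
import cv2, numpy as np, pickle
d=pickle.load(open("p0.pkl","rb"))
s=d["scene"][0]; e=d["side"][0]
r=lambda im,x,y,w,h,k: cv2.resize(im[y:y+h,x:x+w],None,fx=k,fy=k,interpolation=cv2.INTER_CUBIC)
a=np.hstack([r(s,190,140,100,100,4),r(e,220,220,100,100,4)])
cv2.imwrite("pics/c1.png",a[:,:,::-1])
a=np.hstack([r(s,300,240,133,120,3),r(e,215,150,133,120,3)])
cv2.imwrite("pics/c2.png",a[:,:,::-1])
```

```text
(no output)
```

View pics/c1.png

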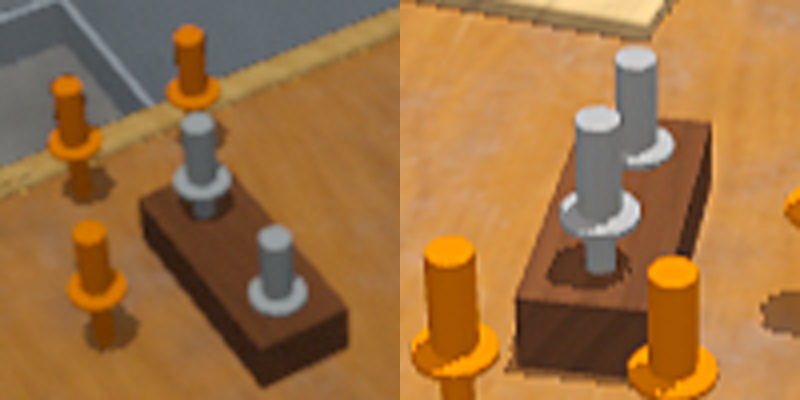

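View pics/c2.png

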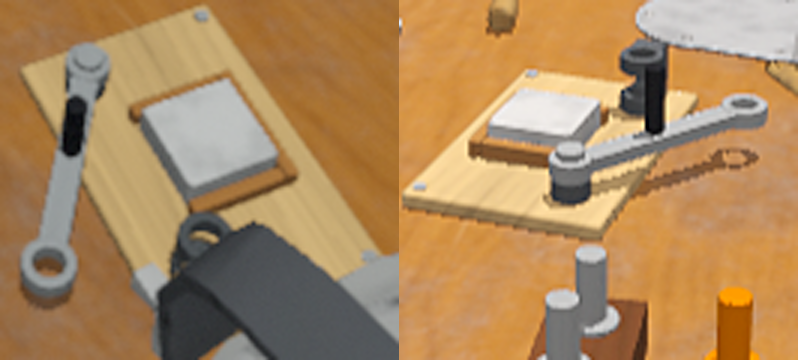

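Long pin = the grey one whose shank shows between collar and rack: scene (240,178), side (270,262). What could be mistaken for it: the short grey pin at scene (259,208), collar flat on the rack, and the orange pins at (207,170), (238,157) and (213,205). Crop c1 confirms the choice. The bar is open: eye (316,329), pivot (330,257), knob (325,282), fork (368,317).

```bash
cat > h.py <<'E'
import numpy as np, pickle
def ray(m,uv):
    T=np.array(m["T"]); v=T[:3,:3]@[(uv[0]-m["cx"])/m["fx"],(uv[1]-m["cy"])/m["fy"],1]
    return T[:3,3],v/np.linalg.norm(v)
def tri(m1,a,m2,b):
    A=np.zeros((3,3));r=np.zeros(3);R=[ray(m1,a),ray(m2,b)]
    for o,v in R:
        P=np.eye(3)-np.outer(v,v);A+=P;r+=P@o
    p=np.linalg.solve(A,r); return p,max(np.linalg.norm(np.cross(p-o,v)) for o,v in R)
def onz(m,a,z):
    o,v=ray(m,a); return o+v*(z-o[2])/v[2]
E
python3 - <<'E'
from h import *
d=pickle.load(open("p0.pkl","rb"));s=d["scene"][1];e=d["side"][1]
P=dict(long_top=((239.5,170),(269.5,249.5),.101),long_col=((240.5,185.2),(270,273),.058),short=((258.75,199),(279,234.2),.081),
o1=((207,160.75),(288,286.2),None),o2=((237.25,148.5),(232.25,281.2),None),o3=((212.5,197.5),(327,250),None),
fork=((367.7,317.3),(296.3,166.7),.058),pivot=((330,257.3),(271.7,200),None),eye=((316.3,328.7),(330,185),.042),
knobtop=((325.3,274.3),(300.3,171.3),.091),knobbot=((324.3,290),(300,193.3),.042))
for k,(a,b,z) in P.items():
    p,err=tri(s,a,e,b); print(k,np.round(p*1e3),round(err*1e3,1), [] if z is None else [np.round(onz(s,a,z)*1e3)[:2],np.round(onz(e,b,z)*1e3)[:2]])
E
```

```text
long_top [498. 261.  99.] 0.1 [array([498., 259.]), array([498., 263.])]
long_col [498. 259.  55.] 0.9 [array([496., 257.]), array([498., 263.])]
short [499. 180.  79.] 0.6 [array([498., 179.]), array([499., 183.])]
o1 [457. 335.  90.] 0.6 []
o2 [535. 337.  90.] 0.9 []
o3 [415. 228.  88.] 0.2 []
fork [ 523. -152.   60.] 1.2 [array([ 523., -151.]), array([ 525., -158.])]
pivot [550.  -5.  47.] 0.0 []
eye [ 442. -114.   39.] 1.4 [array([ 440., -115.]), array([ 443., -108.])]
knobtop [499. -56.  92.] 1.3 [array([498., -56.]), array([501., -58.])]
knobbot [500. -57.  41.] 0.8 [array([499., -57.]), array([501., -56.])]
```

Run:
```python
from rig import bot
import numpy as np
s=bot.read_state(); print(s["time_s"],np.round(s["position"],4),np.round(s["tcp_rot"],3).tolist(),s["force"],s["opening"])
```

```text
0.15 [0.2256 0.5823 0.2218] [[-0.932, 0.361, -0.001], [0.361, 0.932, -0.001], [0.0, -0.002, -1.0]] [-0.30194206 -0.64561014  1.15599889] 1.0003500706177617
```

drive_tool(deltas="0 249 -634 -72 0.195;0 249 -634 -72 0.195;0 249 -634 -72 0.195;0 249 -634 -72 0.195;0 249 -634 -72 0.195;0 249 -634 -72 0.195;0 249 -634 -72 0.195;0 249 -634 -72 0.195;0 249 -634 -72 0.195;0 249 -634 -72 0.195;0 249 -634 -72 0.195;0 249 -634 -72 0.195")

```text
time_s: 1.35
position: [0.4444, 0.0253, 0.1593]
tcp_rot: [[-0.985, 0.174, 0.0], [0.174, 0.985, 0.0], [-0.0, 0.0, -1.0]]
force: [1.4, 1.3, -0.9]
opening: 0.028
grasp_force: 0.0
```

drive_tool(deltas="0 26 -78 -9 0;0 26 -78 -9 0;0 26 -78 -50 0;0 26 -78 -98 0;0 26 -78 -98 0;0 34 -81 -98 0;0 42 -84 -98 0;0 50 -87 -98 0;0 56 -89 -98 0;0 62 -91 -98 0;0 68 -93 -98 0;0 68 -93 -98 0")

```text
time_s: 2.55
position: [0.5148, -0.0665, 0.063]
tcp_rot: [[-0.985, 0.174, 0.006], [0.174, 0.985, -0.002], [-0.006, -0.001, -1.0]]
force: [0.6, -0.2, -0.1]
opening: 0.008
grasp_force: 0.0
```

Run:
```python
from rig import bot, imaging
import cv2, numpy as np
s=bot.read_state(); print(s["time_s"],np.round(s["position"],4),np.round(s["force"],1))
a=imaging.capture("scene")[230:360,290:440];b=imaging.capture("side")[140:270,210:360]
a=np.hstack([cv2.resize(x,(400,347),interpolation=cv2.INTER_CUBIC) for x in(a,b)])
cv2.imwrite("pics/c3.png",a[:,:,::-1])
```

```text
2.55 [ 0.5148 -0.0665  0.063 ] [ 0.6 -0.2 -0.1]
```

View pics/c3.png

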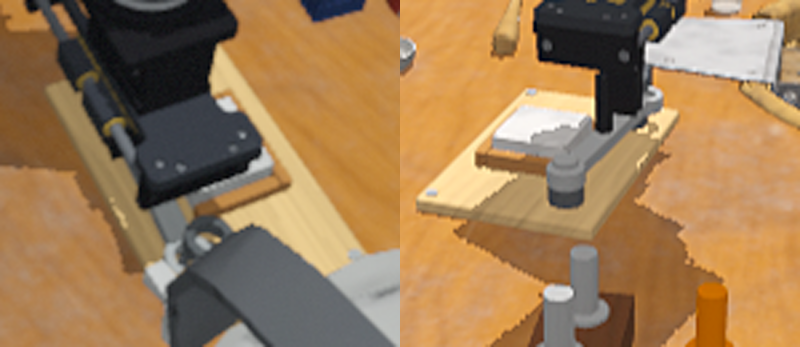

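The bar is nearly shut, with the eye entering the fork at (175,245) in the left half. I'll push on gently while watching the force.

drive_tool(deltas="0 2 0 0 0;0 4 -1 0 0;0 6 -1 0 0;0 7 -1 0 0;0 8 -1 0 0;0 8 -1 0 0")

```text
time_s: 3.25
position: [0.52, -0.0667, 0.0614]
tcp_rot: [[-0.985, 0.174, -0.0], [0.174, 0.985, 0.0], [0.0, 0.0, -1.0]]
force: [-0.6, -0.6, 0.1]
opening: 0.002
grasp_force: 0.3
```

drive_tool(deltas="0 1 0 0 0;0 2 0 0 0;0 3 -1 0 0;0 4 -1 0 0;0 4 -1 0 0")

```text
time_s: 3.75
position: [0.5208, -0.0666, 0.0612]
tcp_rot: [[-0.985, 0.174, -0.007], [0.174, 0.985, 0.002], [0.007, 0.001, -1.0]]
force: [-7.1, -0.7, 4.9]
opening: 0.001
grasp_force: 3.5
```

drive_tool(deltas="0 -10 1 0 0;0 -20 3 0 0;0 -20 3 45 0;0 -20 3 90 0;0 -30 -17 120 0;0 -45 -47 120 0;0 -45 -47 120 0;0 -45 -47 120 0")

```text
time_s: 4.55
position: [0.4787, -0.1148, 0.1816]
tcp_rot: [[-0.984, 0.176, 0.001], [0.176, 0.984, 0.0], [-0.001, 0.0, -1.0]]
force: [-0.5, -0.8, -0.4]
opening: 0.005
grasp_force: 0.0
```

Run:
```python
from rig import bot, imaging
import cv2, numpy as np, pickle
from h import *
s=bot.read_state(); print(s["time_s"],np.round(s["position"],4),np.round(s["force"],1))
m=imaging.camera_model("wrist");w=imaging.capture("wrist");sd=imaging.capture("side");pickle.dump((w,m,sd),open("p1.pkl","wb"))
cv2.imwrite("pics/w1.png",w[:,:,::-1])
f=np.array([.523,-.152,.058,1]);c=np.linalg.inv(m["T"])@f;print("fork px",c[0]/c[2]*m["fx"]+m["cx"],c[1]/c[2]*m["fy"]+m["cy"])
d=pickle.load(open("p0.pkl","rb"));e=d["side"][1];sc=d["scene"][1]
for uv in((293,157),(352,150),(333,120)):print(uv,np.round(onz(e,uv,0),3))
print("scene rays z=.3,.4", [np.round(onz(sc,(362,345),z),3) for z in(.1,.2,.3,.4)])
```

```text
4.55 [ 0.4787 -0.1148  0.1816] [-0.5 -0.8 -0.4]
fork px 246.22589231480265 252.55773000910222
(293, 157) [ 0.566 -0.358  0.   ]
(352, 150) [ 0.415 -0.436  0.   ]
(333, 120) [ 0.492 -0.693  0.   ]
scene rays z=.3,.4 [array([ 0.463, -0.201,  0.1  ]), array([ 0.42 , -0.234,  0.2  ]), array([ 0.377, -0.267,  0.3  ]), array([ 0.334, -0.3  ,  0.4  ])]
```

View pics/w1.png

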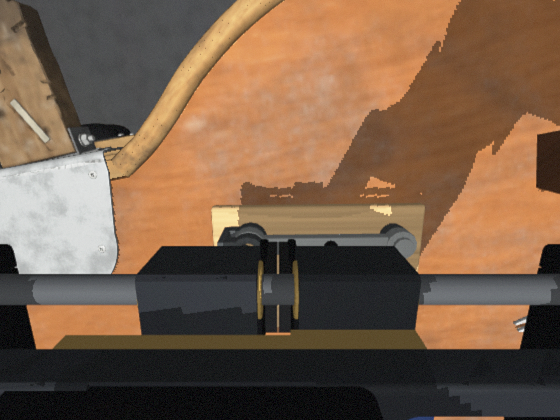

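The fork (250,235) and bar, lying along row 240, are partly hidden by the fingers. I'll shift so that they come higher in the image.

drive_tool(deltas="0 40 -15 20 0;0 80 -30 20 0;0 80 -30 20 0;0 80 -30 20 0;0 80 -30 20 0")

```text
time_s: 5.15
position: [0.5576, -0.1431, 0.2003]
tcp_rot: [[-0.985, 0.173, -0.003], [0.173, 0.985, 0.002], [0.003, 0.001, -1.0]]
force: [-1.0, -0.3, -0.6]
opening: 0.004
grasp_force: 0.0
```

Run:
```python
from rig import bot, imaging
import cv2, numpy as np, pickle
from h import *
s=bot.read_state(); print(s["time_s"],np.round(s["position"],4))
m=imaging.camera_model("wrist");w=imaging.capture("wrist");sd=imaging.capture("side");pickle.dump((w,m,sd),open("p2.pkl","wb"))
f=np.array([.523,-.152,.058,1]);c=np.linalg.inv(m["T"])@f;u,v=int(c[0]/c[2]*m["fx"]+m["cx"]),int(c[1]/c[2]*m["fy"]+m["cy"]);print(u,v)
x0,y0=u-30,v-50;print(x0,y0)
a=cv2.resize(w[y0:y0+100,x0:x0+160],None,fx=5,fy=5,interpolation=cv2.INTER_CUBIC);cv2.imwrite("pics/w2.png",a[:,:,::-1])
```

```text
5.15 [ 0.5576 -0.1431  0.2003]
261 161
231 111
```

View pics/w2.png

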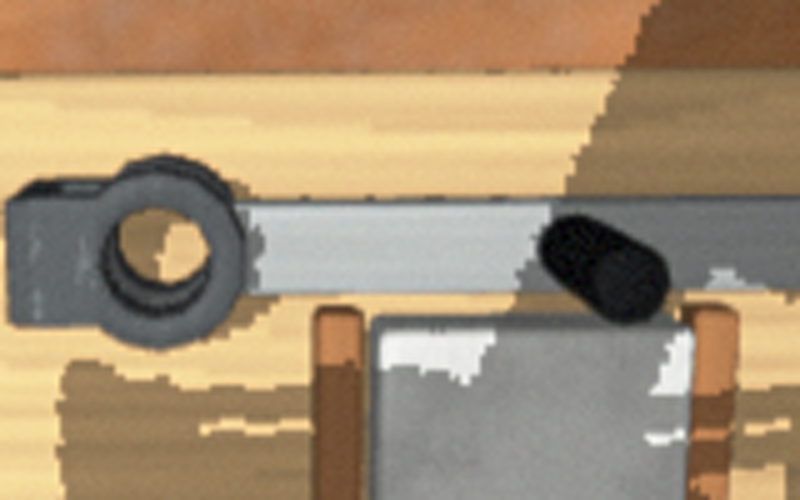

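Run:
```python
from h import *
w,m,_=pickle.load(open("p2.pkl","rb"))
print(np.round(onz(m,(231+158/5-.4,111+260/5-.4),.058)*1e3,1),np.round(onz(m,(231+605/5,111+280/5),.091)*1e3,1))
```

```text
[ 524.1 -151.2   58. ] [536.3 -76.9  91. ]
```

Crop w2 shows the bar shut along the block and light through the hole at (158,260), i.e. image (262.6,163). The eye is in line with the fork. Next the pin: look from near.

drive_tool(deltas="45 -24 408 0 0;45 -24 408 0 0;45 -24 408 0 0;45 -24 408 0 0;45 -24 408 0 0;45 -24 408 0 0;45 -24 408 0 0;45 -24 408 0 0;45 -24 408 0 0;45 -24 408 0 0;45 -24 408 0 0;45 -24 408 0 0")

```text
time_s: 6.45
position: [0.535, 0.2615, 0.2014]
tcp_rot: [[-0.984, 0.176, -0.001], [0.176, 0.984, -0.001], [0.0, -0.001, -1.0]]
force: [0.1, 0.6, 0.2]
opening: 0.518
grasp_force: 0.0
```

Run:
```python
from rig import bot, imaging
import cv2, numpy as np, pickle
from h import *
s=bot.read_state(); print(s["time_s"],np.round(s["position"],4),s["opening"])
m=imaging.camera_model("wrist");w=imaging.capture("wrist");pickle.dump((w,m),open("p3.pkl","wb"))
f=np.array([.498,.2605,.101,1]);c=np.linalg.inv(m["T"])@f;u,v=int(c[0]/c[2]*m["fx"]+m["cx"]),int(c[1]/c[2]*m["fy"]+m["cy"]);print(u,v)
x0,y0=max(0,u-100),max(0,v-75);print(x0,y0)
a=cv2.resize(w[y0:y0+150,x0:x0+200],None,fx=4,fy=4,interpolation=cv2.INTER_CUBIC);cv2.imwrite("pics/w3.png",a[:,:,::-1])
```

```text
6.45 [0.535  0.2615 0.2014] 0.5183218948185624
267 163
167 88
```

View pics/w3.png

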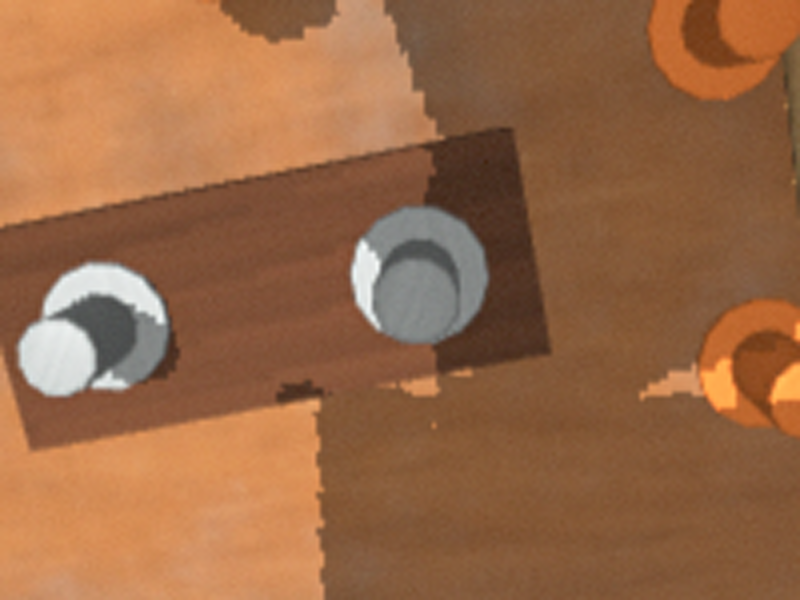

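Long pin (the right one): top at crop (417,300), collar at (419,275). The short pin is at (57,357), with the orange ones well clear.

Run:
```python
from h import *
w,m=pickle.load(open("p3.pkl","rb"))
f=lambda x,y:(167+x/4-.4,88+y/4-.4)
print(np.round(onz(m,f(417,301),.101)*1e3,1),np.round(onz(m,f(419,275),.057)*1e3,1),np.round(onz(m,f(57,357),.081)*1e3,1))
```

```text
[497.9 262.9 101. ] [497.9 262.4  57. ] [498.8 183.3  81. ]
```

drive_tool(deltas="45 -37 1 -40 0;45 -37 1 -80 0;45 -37 1 -115 0;45 -37 1 -134 0;45 -37 1 -134 0;30 -37 1 -134 0;0 -37 1 -134 0;0 -37 1 -134 0;0 -37 1 -134 0;0 -37 1 -134 0;0 -37 1 -134 0;0 -37 1 -134 0")

```text
time_s: 7.7
position: [0.4986, 0.2644, 0.0684]
tcp_rot: [[-0.985, 0.173, 0.002], [0.173, 0.985, 0.0], [-0.002, 0.0, -1.0]]
force: [0.4, -1.0, 5.9]
opening: 0.196
grasp_force: 29.8
```

drive_tool(deltas="0 0 0 15 0;0 0 0 35 0;0 0 0 70 0;0 0 0 110 0;0 0 0 110 0;0 3 -30 110 0;0 6 -80 110 0;0 10 -130 110 0;0 13 -180 110 0;0 16 -230 110 0;0 19 -270 110 0;0 21 -310 110 0")

```text
time_s: 8.9
position: [0.5182, -0.0473, 0.1764]
tcp_rot: [[-0.985, 0.175, -0.002], [0.175, 0.985, 0.001], [0.002, 0.001, -1.0]]
force: [0.7, 0.6, -0.1]
opening: 0.198
grasp_force: 29.8
```

drive_tool(deltas="0 1 -30 0 0;0 3 -60 0 0;0 5 -85 0 0;0 5 -102 0 0;0 5 -104 0 0;0 5 -104 0 0;0 5 -104 0 0;0 5 -104 0 0")

```text
time_s: 9.7
position: [0.5237, -0.1483, 0.1774]
tcp_rot: [[-0.985, 0.172, -0.001], [0.172, 0.985, 0.001], [0.001, 0.0, -1.0]]
force: [-0.1, -0.1, -0.2]
opening: 0.201
grasp_force: 29.8
```

Run:
```python
from rig import bot, imaging
import cv2, numpy as np, pickle
from h import *
s=bot.read_state(); print(s["time_s"],np.round(s["position"],4),s["opening"],s["grasp_force"],np.round(s["force"],1))
D={n:(imaging.camera_model(n),imaging.capture(n)) for n in("wrist","side","scene")};pickle.dump(D,open("p4.pkl","wb"))
r=lambda im,x,y,w,h,k: cv2.resize(im[y:y+h,x:x+w],None,fx=k,fy=k,interpolation=cv2.INTER_CUBIC)
a=np.hstack([r(D["side"][1],245,85,100,110,4),r(D["scene"][1],310,225,100,110,4)])
cv2.imwrite("pics/c4.png",a[:,:,::-1])
```

```text
9.7 [ 0.5237 -0.1483  0.1774] 0.2011103870738461 29.772266956279054 [-0.1 -0.1 -0.2]
```

View pics/c4.png

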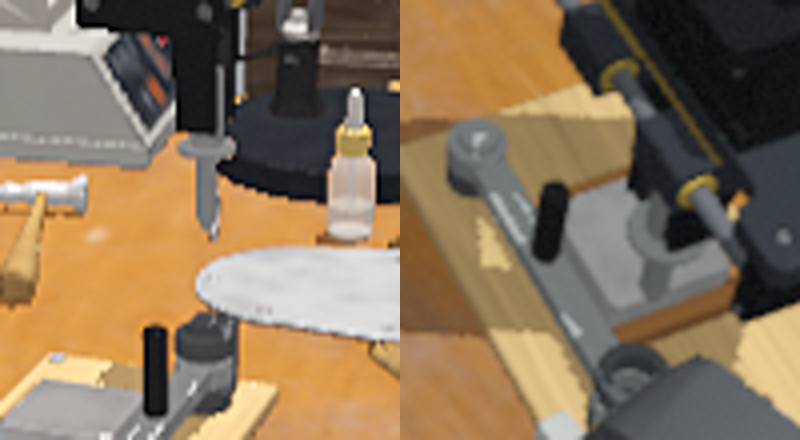

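Run:
```python
from h import *
D=pickle.load(open("p4.pkl","rb"));s=D["scene"][0];e=D["side"][0]
A=lambda x,y:(245+x/4-.4,85+y/4-.4); B=lambda x,y:(310+(x-400)/4-.4,225+y/4-.4)
print("collar",[np.round(x*1e3,1) for x in tri(s,B(661,236),e,A(205,147))])
print("nose",[np.round(x*1e3,1) for x in tri(s,B(657,297),e,A(210,237))])
print("fork",[np.round(x*1e3,1) for x in tri(s,B(635,367),e,A(207,323))])
```

```text
collar [array([ 522.8, -150.2,  164.7]), np.float64(3.3)]
nose [array([ 524. , -151.8,  115.6]), np.float64(1.4)]
fork [array([ 523.4, -152.4,   63.3]), np.float64(0.9)]
```

drive_tool(deltas="0 0 -2 -25 0;0 0 -2 -50 0;0 0 -2 -58 0;0 0 -2 -62 0;0 0 -2 -66 0;0 0 -2 -70 0;0 0 -2 -74 0;0 0 -2 -74 0")

```text
time_s: 10.65
position: [0.5239, -0.1516, 0.1034]
tcp_rot: [[-0.985, 0.174, -0.0], [0.174, 0.985, 0.0], [0.0, 0.0, -1.0]]
force: [-0.8, -0.8, -1.0]
opening: 0.197
grasp_force: 29.8
```

No contact force: the nose is in the upper knuckle. Lowering on through the eye and the lower knuckle.

drive_tool(deltas="0 0 0 -4 0;0 0 0 -8 0;0 0 0 -12 0;0 0 0 -16 0;0 0 0 -20 0;0 0 0 -24 0;0 0 0 -27 0;0 0 0 -29 0;0 0 0 -29 0")

```text
time_s: 11.55
position: [0.5238, -0.1516, 0.0742]
tcp_rot: [[-0.985, 0.174, -0.001], [0.174, 0.985, 0.0], [0.001, 0.0, -1.0]]
force: [0.3, -0.4, -1.3]
opening: 0.2
grasp_force: 29.8
```

drive_tool(deltas="0 0 0 -1 0;0 0 0 -2 0;0 0 0 -2 0;25 0 0 -2 0;32 0 0 -2 0;40 0 0 -2 0;40 0 0 -2 0;40 0 0 -2 0")

```text
time_s: 12.35
position: [0.524, -0.1516, 0.0724]
tcp_rot: [[-0.985, 0.174, -0.0], [0.174, 0.985, 0.0], [0.0, 0.0, -1.0]]
force: [-0.1, 0.2, -0.5]
opening: 0.446
grasp_force: 0.0
```

drive_tool(deltas="40 0 0 15 0;40 0 0 40 0;40 0 0 80 0;40 20 0 110 0;40 50 10 125 0;40 50 10 125 0;40 50 10 125 0;40 50 10 125 0")

```text
time_s: 13.15
position: [0.5723, -0.1412, 0.1963]
tcp_rot: [[-0.985, 0.174, -0.003], [0.174, 0.985, 0.001], [0.004, 0.001, -1.0]]
force: [0.9, -0.3, -0.8]
opening: 0.461
grasp_force: 0.0
```

Run:
```python
from rig import bot, imaging
import cv2, numpy as np, pickle
s=bot.read_state(); print(s["time_s"],np.round(s["position"],4),s["opening"],np.round(s["force"],1))
D={n:(imaging.camera_model(n),imaging.capture(n)) for n in("wrist","side","scene")}
def r(n,w=100,h=90,k=4):
    m,im=D[n];c=np.linalg.inv(m["T"])@[.524,-.152,.07,1];u=int(c[0]/c[2]*m["fx"]+m["cx"]);v=int(c[1]/c[2]*m["fy"]+m["cy"])
    return cv2.resize(im[v-h//2:v+h//2,u-w//2:u+w//2],None,fx=k,fy=k,interpolation=cv2.INTER_CUBIC)
a=np.hstack([r("side",80,80,5),r("wrist",80,80,5)])
cv2.imwrite("pics/c5.png",a[:,:,::-1])
```

```text
13.15 [ 0.5723 -0.1412  0.1963] 0.46126061450203243 [ 0.9 -0.3 -0.8]
```

View pics/c5.png

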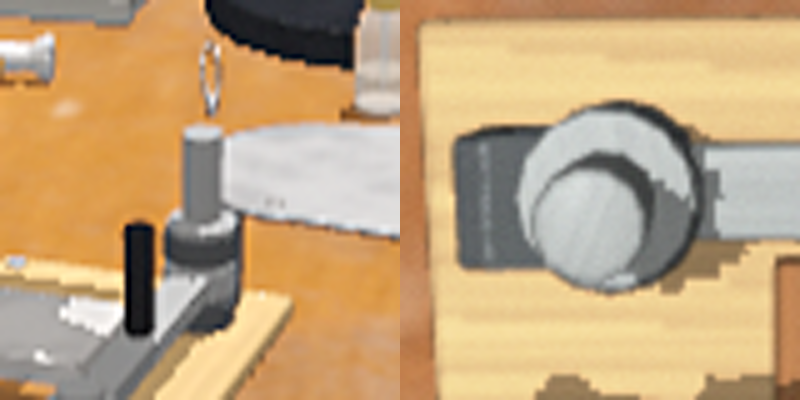

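The pin stands upright with its collar flat on the upper knuckle (side half at (203,225), wrist half at (605,195)). The bar is shut with its eye in the fork, and the gripper is clear.

```bash
python3 -c "
from rig import bot
print(bot.hand_in())"
```

```text
the job is handed in; nothing more can be done
None
```

The bar is shut, and the long pin is down through knuckle, eye and knuckle with its collar flat on the upper knuckle; I let go and handed in about 13 s into the 50 s limit (no verdict was shown).

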